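# Vent the vacuum jar and move the bottle to the roller mixer

## Robot

A 6-joint arm with a two-finger parallel gripper is mounted at the origin on a cart in front of the work surface, level with it; the furniture and walls round the work are solid. World frame = base frame: x ahead of the robot, y to its left, z up, the work surface at z = 0. Lengths are in m, angles in degrees, forces in N, time in s.
With the tool pointing down it reaches from about 0.4 to 0.825 m from the base axis. Payload 7 kg.
Tool frame: the origin (TCP) lies midway between the tips of the shut fingers; the grasp point (between the pads) lies hold_point_z behind it (hold_point_z is the distance from the TCP to the grasp point, in m); z points along the fingers, y is the line along which they close (so a half turn about z gives the same grasp; the last joint's range is limited). The gripper opens to 88 mm and grips with 3 to 60 N. Pads are 19 mm wide; open, the fingers measure 130 mm over their backs; the gripper's body (78 mm by 193 mm) begins 47 mm behind the grasp point.
Start: joints at [-56.545, 20.546, 0.682, 0, -70.136, -16.507], TCP at [0.197, -0.646, 0.227] pointing down, gripper open.
Joint ranges: [-176.03, 176.03], [-82.01, 121.73], [-58.28, 71.71], [-173.87, 95.51], [-174.79, -0.11], [-173.66, 173.66]. Speed limits (degrees/s): [136.94, 136.94, 172.46, 180, 180, 180].

## Interface

Orientations are given as [roll, pitch, yaw] about the fixed x, y, z axes, in that order (R = Rz(yaw) Ry(pitch) Rx(roll)).
In Python, from plant import * gives the robot as it stands.
- The arm moves only by the tool step_arm, never from a script. Its argument "steps" is a list that holds one entry, the list of rows, each a list of 6 numbers: the shift along the tool's x, y, z scaled (see below), then the turn, a rotation vector about the tool's x, y, z scaled (see below). In form: [[[tx, ty, tz, wx, wy, wz], ...]]. A call has 1 to 20 rows; each row is the pose to reach, as a shift and turn from the pose commanded when the call began, along the tool's axes at that moment; what a row does not reach only later rows make up. The controller multiplies each number of a shift by 100 mm and each number of a turn by 0.5 rad. A row lasts 1/10 s, in which the tool goes at most 50 mm and 8.59 degrees, less where a joint would pass 70% of its speed; a pose out of reach is approached as far as the arm can. A call with a number of a shift or a turn outside -1 to 1 is refused whole. A call with a gripper value outside its range is refused whole. "jaw" is the closure in counts, from 0 (fully open) to 255 (shut), set as the call begins (left out, the last holds). The fingers move at their own pace and stop on an object; the grip force is fixed at half the most. Time passes only in rows, so rows that repeat a pose let the fingers close. It gives the time, the measured TCP pose, the force, the opening and the grip force at its end, in the units of the state.
- get_obs(): the state, without advancing time (a new reading comes with each control period).
- snapshot(name): name is "scene" or "side" or "wrist"; returns (picture, depth): 384x512x3 uint8, red, green, blue; 384x512 float32, m along the optical axis (not along the pixel's ray), 0 where there is no reading.
- calibration(name): a dict with "mtx" (3x3 intrinsics, pixels), "rvec" (rotation vector, rad) and "tvec" (3), from world to camera coordinates, as OpenCV has them. Camera axes: x right, y down, z forward; pixel columns grow to the right and rows downward; lengths in m; the calibration is good to about 2 mm. A picture is of the moment at which its call begins: read the wrist's pose just before it. calibration takes no time and is no camera call; for the wrist camera it gives the pose at the moment of the call.
- close_job(): hands the job in; it is judged then, once.
The state is a dict: "clock": time; "joint_pos": joint angles; "qvel": joint speeds; "tau": joint torques, N m; "tool_pos": TCP position; "orientation": TCP orientation; "force": force on the tool from outside, world axes, zero at the start; "moment": the same for the moment, N m; "opening": finger opening in m; "gripper_force": force on a finger pad.
Only numpy, scipy, OpenCV 4.12 (cv2) and the standard library are available. Lean on these libraries where they do the work, as an engineer would, in place of code of your own. Each camera call takes 0.05 s, during which the arm holds its last target. There are 200 camera calls.

## Task

Open the vent tap on the vacuum jar fully to let the vacuum out, then lift the lid off and set it flat on the bench, tap up. Take the blue-capped bottle out by its cap, stand it upright on the bench and let go, then take it again by its body and lay it gently, without dropping it, on its side in the groove between the two rollers of the mixer. Leave everything else where it stands.

Things in the scene. Friction and masses are not known exactly. Their poses are not given: they have to be found in the camera images.
- tap_grip (a point): Red T-bar handle of the vent tap, upright in the middle of the jar's lid: 64 mm long, 12 mm wide, 24 mm high. The point is the bar's centre, x along the bar, z up along the tap's axis. It sits on a brass stem over the hub: the free space under the bar's lower edge is 14 mm at its ends (to a 32 mm wide hub), 26 mm outside the hub. The tap is also the handle by which the lid (about 0.5 kg in all) is lifted.
- vent_tap (a joint): Angle of the vent tap: 0 shut, 1.57 fully open at a hard stop; it grows as the bar turns counter-clockwise seen from above, relative to the lid, and stays where it is left (about 0.06 N m of friction). It starts nearly shut. The vacuum holds the lid down until the tap is more than about 1.2 rad open.
- lid_underside (a point): The loose lid: aluminium flange 156 mm across, blue dome, black rubber plug below. The point is the centre of the plug's underside, z up. The centre of the tap's bar is 73 mm above it. The plug (120 mm across) reaches 13 mm down into the jar; the lid comes off straight up and stands on the flat plug.
- jar_rim (a point): Centre of the mouth of the clear vacuum jar, at the top of its rim, 124 mm above the bench. Jar fixed, 174 mm across at the rim, mouth 124 mm across, floor inside 114 mm below the rim. The blue-capped bottle stands on that floor near the middle, its top 22 mm below the rim. Round x 0.41, y 0.31 the bench is always free for the lid, and round x 0.42, y -0.03 for standing the bottle.
- bottle_center (a point): White plastic bottle with a blue cap, at the start inside the shut jar: 46 mm across, 92 mm tall, 0.1 to 0.2 kg. The point is on its axis half-way up (46 mm over its foot); z runs along the axis to the cap. The cap is 26 mm across and takes up the top 15 mm; below it the shoulder widens; the body is a straight cylinder up to at least 55 mm.
- roller_bed (a point): White bench roller mixer, fixed, switched off: 210 x 120 mm, two black rollers 168 mm long side by side. The point lies midway along and between the rollers, level with their tops (61 mm above the bench); x runs along the rollers, z up. Rollers are 18 mm thick, axes 28 mm apart, tops 61 mm up; grey end plates at 84 mm either way along x rise to 58 mm. The bottle lying in the groove has its axis 20 mm above this point, its cap to either end.
- lid: the same lid; origin as point lid_underside
- bottle: the same bottle; origin at the centre of its foot
- beaker: clear glass beaker, 71 mm across, 92 mm tall, a bystander; origin at its foot
- dropper: small brown dropper bottle, 28 mm across, 84 mm tall, a bystander; origin at its foot
- white_cap_bottle: clear bottle with white cap, 54 mm across, 135 mm tall, a bystander; origin at its foot
- petri: petri dish, 65 mm across, 15 mm tall, a bystander; origin at its foot
There are look-alikes about, which are no part of the job. Leave any green look-alike of the part that bears jar_rim alone.

How it is judged (in metres and radians):
On the way, in this order (a step that is already met when the one before it is completed fails the run):
1. the vent tap is opened to its stop (over 1.4 rad) with the lid still on the jar (value of joint vent_tap above 1.4 rad and distance between lid_underside and jar_rim below 0.03 m), for 0.1 s.
2. the lid lies flat on the bench, released, more than 140 mm from the jar's middle (height (world z) of lid_underside below 0.006 m and angle between lid_underside's own z axis and vertical below 0.1 rad and horizontal distance between lid_underside and jar_rim above 0.14 m and contact force between the fingers and lid below 0.05 N), for 0.2 s.
3. the bottle stands upright on the bench outside the jar, released (height (world z) of bottle_center below 0.051 m and angle between bottle_center's own z axis and vertical below 0.08 rad and horizontal distance between bottle_center and jar_rim above 0.1 m and contact force between the fingers and bottle below 0.05 N and linear speed of bottle below 0.03 m/s), for 0.2 s.
At the end, for the whole second after the job is handed in: The bottle rests in the groove, axis along the rollers within 0.12 rad, its centre 14 to 26 mm above their tops, within 8 mm of the groove's middle and 50 mm of mid-length; the lid lies flat on the bench (within 0.1 rad), tap up, over 140 mm from the jar's middle; both released (all of step 2 and contact force between the fingers and bottle below 0.05 N and z of bottle_center in the frame of roller_bed between 0.014 and 0.026 m and y of bottle_center in the frame of roller_bed between -0.008 and 0.008 m and x of bottle_center in the frame of roller_bed between -0.05 and 0.05 m and angle between the z axis of bottle_center and the x axis of roller_bed, either way round below 0.12 rad and linear speed of bottle below 0.02 m/s); the robot touches nothing.
It fails at once if the beaker is moved by more than 30 mm (distance of beaker from where it was at the start of the episode above 0.03 m).
It fails at once if the dropper bottle is moved by more than 30 mm (distance of dropper from where it was at the start of the episode above 0.03 m).
It fails at once if the white-capped bottle is moved by more than 30 mm (distance of white_cap_bottle from where it was at the start of the episode above 0.03 m).
It fails at once if the petri dish is moved by more than 30 mm (distance of petri from where it was at the start of the episode above 0.03 m).
It fails at once if the bottle is dropped: in nobody's grip it falls at over 0.8 m/s (a fall of more than 3 cm) (linear speed of bottle above 0.8 m/s and contact force between the fingers and bottle below 0.05 N).
It also fails if it takes over 69 s, if anything falls off the work surface, if the arm or the gripper's body presses on something with over 40 N, if the wrist force passes 120 N, or if a joint passes its speed limit or range.

## Working session

There is one attempt and no reset: what is moved stays moved. The work goes in short steps, Python scripts to look and compute and a tool call to move; the robot and the scene stay as the last step left them, time stands still between calls to the robot, and variables do not carry over. Pictures are saved under pics/ and viewed, at most 10 in all, crops included, and the job is handed in when it is done.

Besides the shell and the picture viewer there is one more tool, called after "Call:" as name([rows], argument=value, ...), one row to a line, values as JSON. step_arm: Moves the arm, as the interface text tells. Its arguments: {"type":"object","properties":{"steps":{"type":"array","items":{"type":"array","items":{"type":"array","items":{"type":"number","minimum":-1,"maximum":1}}}},"jaw":{"type":"number"}},"required":["steps"]}

```bash
mkdir -p pics; cat > h.py <<'E'
from plant import *
import numpy as np, cv2
from scipy.spatial.transform import Rotation as R
def cam(n):
    c=calibration(n); p,d=snapshot(n)
    return p,d,np.array(c["mtx"],float),cv2.Rodrigues(np.array(c["rvec"],float))[0],np.array(c["tvec"],float).ravel()
def cloud(d,K,Rm,t):
    v,u=np.indices(d.shape); x=(u-K[0,2])/K[0,0]*d; y=(v-K[1,2])/K[1,1]*d
    P=(np.stack([x,y,d],-1)-t)@Rm; P[d<=0]=np.nan; return P
def save(f,p): cv2.imwrite("pics/"+f,cv2.cvtColor(p,cv2.COLOR_RGB2BGR))
E
python3 - <<'E'
from h import *
o=get_obs(); print(o)
try: print(hold_point_z)
except Exception as e: print(e)
for n in ["scene","side"]:
    p,d,K,Rm,t=cam(n); np.savez(n+".npz",p=p,d=d,K=K,R=Rm,t=t); save(n+"0.png",p); print(n,-Rm.T@t)
E
```

```text
{'clock': 0.0, 'joint_pos': array([-5.65449155e+01,  2.05925724e+01,  6.32406834e-01, -2.21280230e-02,
       -7.01346882e+01, -1.65065425e+01]), 'qvel': array([-0.10296831,  0.05998275, -0.02440759,  0.04353781,  0.05203904,
       -0.04565009]), 'tau': array([ 5.71624514e-04, -5.82714808e+01,  2.93048948e+01,  6.99693918e+00,
        6.80900455e-03, -1.78523433e-04]), 'tool_pos': array([ 0.19660461, -0.64521019,  0.22559315]), 'orientation': array([ 1.79903145e+02, -7.00906290e-03, -1.63058989e+02]), 'force': array([-0.68978356,  0.5527296 ,  0.07011617]), 'moment': array([ 0.07423205, -0.00161537, -0.03166807]), 'gripper_force': 0.0, 'opening': 0.08745240935742687}
0.0188
scene [-0.31649891 -0.78138186  1.45979656]
side [ 0.29930632 -1.36069026  0.59914918]
```

View pics/scene0.png

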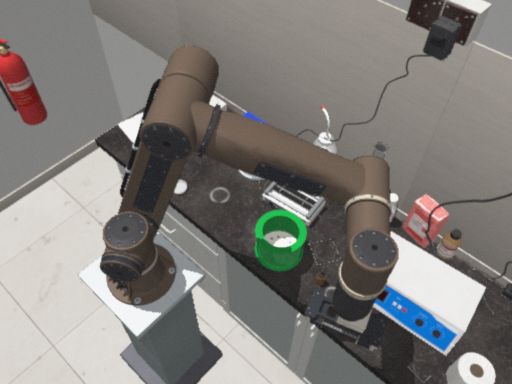

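View pics/side0.png

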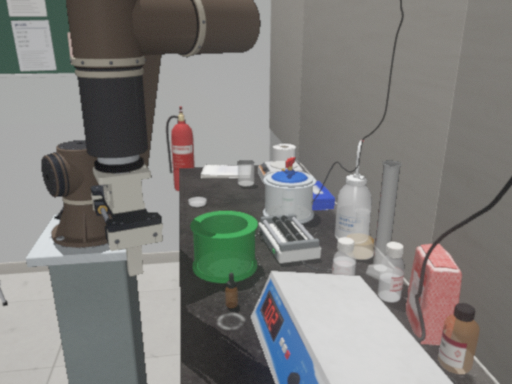

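The side view shows the real jar, clear with a blue dome and red tap at (290,195). The green look-alike is at (225,245), the mixer at (289,237), the beaker at (246,172), the petri dish at (197,202) and the dropper at (232,293). In the scene view the arm hides the jar, while the mixer is at (295,200) and the green jar at (281,240).

```bash
python3 - <<'E'
from h import *
L=lambda n:np.load(n+".npz")
s=L("side"); P=cloud(s["d"],s["K"],s["R"],s["t"]); p=s["p"].astype(int)
r,g,b=p[...,0],p[...,1],p[...,2]
reg=np.zeros(r.shape,bool); reg[145:225,255:325]=1
for nm,m in [("red",(r>110)&(g<70)&(b<70)&reg),("blue",(b>120)&(r<70)&reg)]:
    v,u=np.where(m); Q=P[m]; print(nm,len(Q),u.min(),u.max(),v.min(),v.max(),np.nanmedian(Q,0).round(3),np.nanpercentile(Q,[5,95],axis=0).round(3))
m=reg&(P[...,2]>.12)&(P[...,2]<.2);print("lid pts",np.nanpercentile(P[m],[2,98],axis=0).round(3))
for u,v in [(270,175),(290,190),(290,205),(265,232),(275,222),(300,225),(310,245),(275,255),(290,235),(246,172),(197,202),(232,293),(345,250),(225,220),(285,170),(320,195)]: print((u,v),P[v,u].round(3))
save("crop1.png",cv2.resize(s["p"][135:275,185:345],None,fx=5,fy=4.2*5/4.2*.85,interpolation=cv2.INTER_CUBIC)[:600])
c=L("scene"); P=cloud(c["d"],c["K"],c["R"],c["t"])
for u,v in [(295,200),(270,200),(320,212),(285,180),(310,218),(295,190),(281,240),(321,278),(180,187),(220,194)]: print("sc",(u,v),P[v,u].round(3))
m=np.zeros(r.shape,bool);m[150:225,250:345]=1
m&=(P[...,2]>.045)&(P[...,2]<.075); Q=P[m]; print(len(Q))
if len(Q):
    print(cv2.minAreaRect(Q[:,:2].astype(np.float32)), np.median(Q,0))
E
```

```text
red 31 287 293 159 166 [0.639 0.026 0.186] [[0.626 0.013 0.178]
 [0.65  0.042 0.194]]
blue 174 285 324 171 209 [0.746 0.056 0.03 ] [[ 0.628 -0.001  0.005]
 [ 0.772  0.064  0.152]]
lid pts [[ 0.557 -0.053  0.121]
 [ 0.837  0.399  0.194]]
(270, 175) [0.582 0.07  0.13 ]
(290, 190) [ 0.625 -0.043  0.115]
(290, 205) [ 0.627 -0.042  0.064]
(265, 232) [ 0.522 -0.172  0.036]
(275, 222) [ 0.556 -0.151  0.056]
(300, 225) [ 0.628 -0.169  0.05 ]
(310, 245) [ 0.624 -0.292  0.046]
(275, 255) [ 0.532 -0.274  0.013]
(290, 235) [ 0.578 -0.25   0.059]
(246, 172) [0.539 0.34  0.059]
(197, 202) [0.338 0.158 0.013]
(232, 293) [ 0.391 -0.486  0.04 ]
(345, 250) [ 0.652 -0.472  0.12 ]
(225, 220) [nan nan nan]
(285, 170) [0.625 0.036 0.157]
(320, 195) [0.765 0.084 0.044]
sc (295, 200) [ 0.564 -0.215  0.06 ]
sc (270, 200) [ 0.515 -0.137  0.036]
sc (320, 212) [ 0.622 -0.296 -0.001]
sc (285, 180) [ 0.207 -0.413  0.67 ]
sc (310, 218) [ 0.548 -0.3    0.043]
sc (295, 190) [ 0.596 -0.188  0.065]
sc (281, 240) [ 0.421 -0.272  0.014]
sc (321, 278) [ 0.383 -0.475  0.043]
sc (180, 187) [0.338 0.171 0.014]
sc (220, 194) [0.425 0.04  0.001]
800
((0.5177252292633057, -0.22024782001972198), (0.19934697449207306, 0.2149679958820343), 19.825477600097656) [ 0.56598523 -0.22420449  0.05701477]
```

View pics/crop1.png

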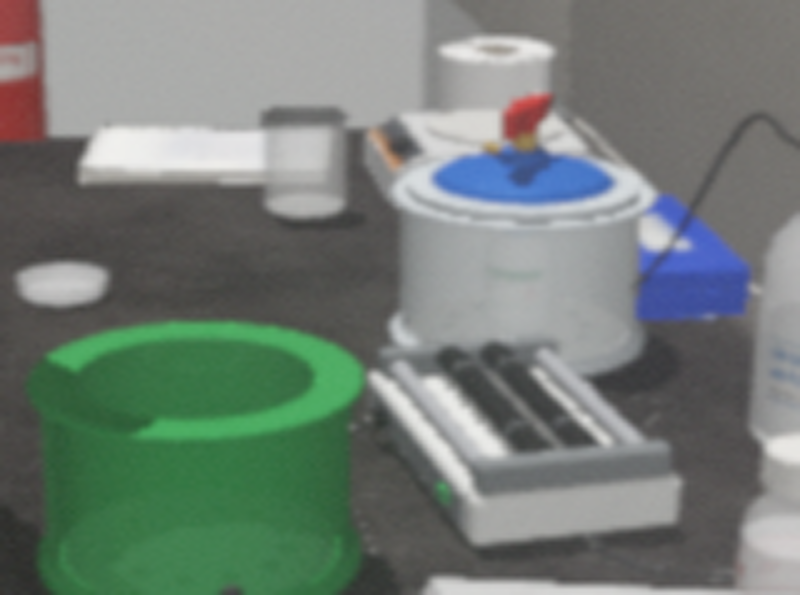

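The enlarged crop confirms the target: the clear jar with the blue dome and red T-bar, centred near (0.63, 0.045). The green open jar is the look-alike. Next I raise the arm and swing it over the jar for a wrist view.

Call:
step_arm([
  [[0, 0, -1, 0, 0, 0], [0, 0, -1, 0, 0, 0], [0, 0, -1, 0, 0, 0]],
], jaw=0)

```text
clock: 0.4
tool_pos: [0.1971, -0.6484, 0.3348]
orientation: [-179.3, 0.0, -163.0]
force: [0.7, -0.2, 0.5]
opening: 0.0877
gripper_force: 0.0
```

Call:
step_arm([
  [[-1, 0.9, -1, 0, 0, 0], [-1, 0.9, -1, 0, 0, 0], [-1, 0.9, -1, 0, 0, 0], [-1, 0.9, -1, 0, 0, 0]],
])

```text
clock: 0.8
tool_pos: [0.2675, -0.5288, 0.4305]
orientation: [-179.7, 0.1, -163.0]
force: [-1.0, -0.0, 0.4]
opening: 0.0878
gripper_force: 0.0
```

Call:
step_arm([
  [[-1, 0.9, 0, 0, 0, 0], [-1, 0.9, 0, 0, 0, 0], [-1, 0.9, 0, 0, 0, 0]],
])

```text
clock: 1.1
tool_pos: [0.3363, -0.413, 0.4261]
orientation: [180.0, 0.0, -163.0]
force: [0.3, -0.1, -0.6]
opening: 0.0876
gripper_force: 0.0
```

Call:
step_arm([
  [[-1, 0.9, 0, 0, 0, 0], [-1, 0.9, 0, 0, 0, 0], [-1, 0.9, 0, 0, 0, 0]],
])

```text
clock: 1.4
tool_pos: [0.4058, -0.2976, 0.4261]
orientation: [180.0, -0.0, -163.0]
force: [0.1, -1.1, 0.1]
opening: 0.0874
gripper_force: 0.0
```

Call:
step_arm([
  [[-1, 0.9, 0, 0, 0, 0], [-1, 0.9, 0, 0, 0, 0], [-1, 0.9, 0, 0, 0, 0], [-1, 0.9, 0, 0, 0, 0], [-1, 0.9, 0, 0, 0, 0]],
])

```text
clock: 1.9
tool_pos: [0.4747, -0.1841, 0.4258]
orientation: [180.0, -0.1, -162.9]
force: [-0.3, -0.1, -0.4]
opening: 0.0875
gripper_force: 0.0
```

```bash
cat >> h.py <<'E'
def go(p=None,yaw=None):
    "tool-axis shift (units of 100 mm) and turn (units of .5 rad) from measured pose"
    o=get_obs(); A=R.from_euler("xyz",o["orientation"],degrees=True)
    if p is not None: print("shift",(A.inv().apply(np.array(p)-o["tool_pos"])/.1).round(3))
    if yaw is not None: print("turn",((A.inv()*R.from_euler("xyz",[180,0,yaw],degrees=True)).as_rotvec()/.5).round(3))
def st():
    o=get_obs(); print("t",round(o["clock"],2),"p",o["tool_pos"].round(4),"rpy",o["orientation"].round(2),"q",o["joint_pos"].round(1),"F",o["force"].round(1),"op",round(o["opening"],4),"gf",round(o["gripper_force"],1))
E
python3 - <<'E'
from h import *
st()
c=calibration("wrist"); Rm=cv2.Rodrigues(np.array(c["rvec"],float))[0]; C=-Rm.T@np.array(c["tvec"],float).ravel()
print("cam",C,"fwd",Rm[2],"right",Rm[0],c["mtx"]); go([.6,.04,.4])
E
```

```text
t 1.9 p [ 0.4747 -0.1841  0.4258] rpy [ 1.7997e+02 -8.0000e-02 -1.6294e+02] q [  0.9   0.8   1.3  -0.  -90.5 -73.9] F [-0.3 -0.1 -0.4] op 0.0875 gf 0.0
cam [ 0.39554048 -0.20635192  0.58332981] fwd [ 0.28817323  0.08997381 -0.95334196] right [-0.2935439   0.95594444  0.00148789] [[283.27762925   0.         254.85791621]
 [  0.         283.27762925 192.9941571 ]
 [  0.           0.           1.        ]]
shift [-1.856  1.774  0.256]
```

```bash
python3 - <<'E'
from h import *
p,d,K,Rm,t=cam("wrist"); np.savez("w1.npz",p=p,d=d,K=K,R=Rm,t=t); save("w1.png",p)
P=cloud(d,K,Rm,t); np.save("w1P.npy",P)
E
```

Call:
step_arm([
  [[-0.93, 0.89, 0, 0, 0, 0], [-0.93, 0.89, 0, 0, 0, 0], [-0.93, 0.89, 0, 0, 0, 0]],
])

```text
clock: 2.25
tool_pos: [0.5381, -0.0716, 0.4262]
orientation: [180.0, -0.0, -163.1]
force: [0.6, 0.5, -1.2]
opening: 0.0879
gripper_force: 0.0
```

Call:
step_arm([
  [[-0.8, 0.89, 0, 0, 0, 0], [-0.8, 0.89, 0, 0, 0, 0], [-0.8, 0.89, 0, 0, 0, 0], [-0.8, 0.89, 0, 0, 0, 0], [-0.8, 0.89, 0, 0, 0, 0]],
])

```text
clock: 2.75
tool_pos: [0.588, 0.0351, 0.4262]
orientation: [-180.0, -0.1, -163.1]
force: [-0.3, 0.2, -0.9]
opening: 0.0876
gripper_force: 0.0
```

```bash
python3 - <<'E'
from h import *
p,d,K,Rm,t=cam("wrist"); np.savez("w2.npz",p=p,d=d,K=K,R=Rm,t=t)
P=cloud(d,K,Rm,t); st()
w=np.load("w1.npz")["p"]; save("w12.png",np.hstack([cv2.resize(w,(400,300)),cv2.resize(p,(400,300))]))
r,g,b=[p[...,i].astype(int) for i in range(3)]
m=(r>110)&(g<80)&(b<80)&(P[...,2]>.13); v,u=np.where(m); Q=P[m]; print(len(Q),u.mean(),v.mean(),np.nanpercentile(Q,[5,50,95],axis=0).round(3))
T=Q[Q[:,2]>np.nanpercentile(Q[:,2],30)-.0]; print("top",cv2.minAreaRect(T[:,:2].astype(np.float32)),T[:,2].mean())
m=(b>110)&(r<80)&(P[...,2]>.13)&(np.hypot(P[...,0]-.63,P[...,1]-.04)<.1); Q=P[m]; print("dome",cv2.minEnclosingCircle(Q[:,:2].astype(np.float32)))
m=(P[...,2]>.118)&(P[...,2]<.14)&(np.hypot(P[...,0]-.63,P[...,1]-.04)<.12); Q=P[m]; print("rim",cv2.minEnclosingCircle(Q[:,:2].astype(np.float32)),np.median(Q[:,2]))
E
```

```text
t 2.8 p [0.5878 0.0347 0.4266] rpy [-1.7998e+02 -1.0000e-02 -1.6312e+02] q [ 22.4   8.9  10.3   0.  -91.4 -95.5] F [ 0.3  0.4 -0.1] op 0.0879 gf 0.0
281 246.34163701067615 194.0355871886121 [[0.619 0.019 0.189]
 [0.631 0.038 0.194]
 [0.645 0.057 0.196]]
top ((0.6342648267745972, 0.039614781737327576), (0.055619750171899796, 0.015049119479954243), 47.73365020751953) 0.19502538475657732
dome ((0.6228243708610535, 0.044353779405355453), 0.07224756479263306)
rim ((0.6364250779151917, 0.041235461831092834), 0.08679205924272537) 0.13100965040261348
```

View pics/w12.png

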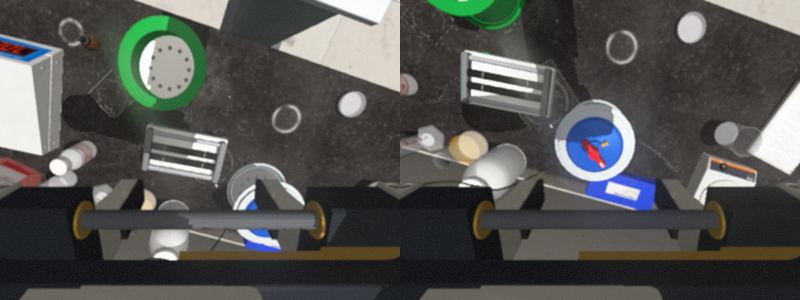

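The left half (the earlier pose) shows the mixer at (185,152), and the right half shows the lid at (595,140) with the red bar at (593,150). Heights agree: rim and flange at 0.131, bar top at 0.195. Next I need the bar's direction and the mixer's pose.

```bash
python3 - <<'E'
from h import *
def pca(Q):
    w,V=np.linalg.eigh(np.cov((Q-Q.mean(0)).T)); v=V[:,-1]; return np.degrees(np.arctan2(v[1],v[0])),np.sqrt(w)
for n in ["w1","w2"]:
    z=np.load(n+".npz"); p=z["p"]; P=cloud(z["d"],z["K"],z["R"],z["t"]); r,g,b=[p[...,i].astype(int) for i in range(3)]
    near=np.hypot(P[...,0]-.57,P[...,1]+.22)<.15
    if n=="w2":
        m=(r>110)&(g<80)&(b<80)&(P[...,2]>.185)&(P[...,2]<.2); Q=P[m][:,:2]; print("bar",len(Q),pca(Q),Q.mean(0),cv2.minAreaRect(Q.astype(np.float32)))
    m=near&(P[...,2]>.033)&(P[...,2]<.07)&(np.hypot(P[...,0]-.635,P[...,1]-.04)>.1); Q=P[m]; print(n,"mixer",len(Q),cv2.minAreaRect(Q[:,:2].astype(np.float32)),pca(Q[:,:2]))
    k=near&(P[...,2]>.045)&(P[...,2]<.07)&(np.hypot(P[...,0]-.635,P[...,1]-.04)>.1); Q=P[k]; print("  upper",len(Q),cv2.minAreaRect(Q[:,:2].astype(np.float32)),pca(Q[:,:2]),np.percentile(Q[:,2],[5,50,95]))
    dk=(r+g+b<150)&near&(P[...,2]>.045)&(P[...,2]<.07); Q=P[dk]; print("  dark",len(Q),cv2.minAreaRect(Q[:,:2].astype(np.float32)),pca(Q[:,:2]),np.median(Q,0))
go([.634,.040,.27],-130)
z=np.load("w1.npz")["p"][120:250,150:320]; save("mix.png",cv2.resize(z,None,fx=4,fy=4))
E
```

```text
w1 mixer 5688 ((0.5424370169639587, -0.19911009073257446), (0.19702258706092834, 0.21521146595478058), 6.318478107452393) (np.float64(95.56047064427987), array([0.03365866, 0.0588521 ]))
  upper 3425 ((0.5411920547485352, -0.20181488990783691), (0.19211435317993164, 0.21179068088531494), 5.819245338439941) (np.float64(96.05222108283233), array([0.03128757, 0.06254177])) [0.04760525 0.05606037 0.06022008]
  dark 10 ((0.5639151334762573, -0.18598708510398865), (0.0337085947394371, 0.006956344470381737), 83.26484680175781) (np.float64(87.15706778849594), array([0.00227865, 0.01101779])) [ 0.56422495 -0.18600981  0.05881211]
bar 275 (np.float64(56.932817497418895), array([0.00359783, 0.01379596])) [0.63218051 0.03806445] ((0.6337869167327881, 0.039866503328084946), (0.05608656257390976, 0.01622375100851059), 48.60657501220703)
w2 mixer 8190 ((0.530357837677002, -0.19563761353492737), (0.2217741459608078, 0.20662106573581696), 6.257076740264893) (np.float64(88.67142005727423), array([0.04467381, 0.05950129]))
  upper 4849 ((0.5286688804626465, -0.19741055369377136), (0.2180286943912506, 0.2012719362974167), 6.223711013793945) (np.float64(89.54049750317489), array([0.04516715, 0.06245586])) [0.04765587 0.05608051 0.06055781]
  dark 552 ((0.5241582989692688, -0.23742559552192688), (0.1830490380525589, 0.11000611633062363), 16.075227737426758) (np.float64(-169.51441451069252), array([0.02667566, 0.04885721])) [ 0.57832375 -0.24468791  0.05902258]
shift [-0.458 -0.082  1.566]
turn [-0.    -0.    -1.156]
```

View pics/mix.png

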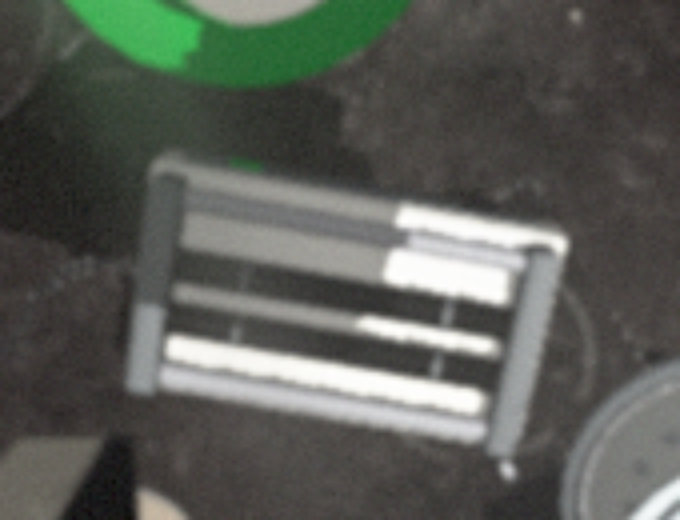

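Call:
step_arm([
  [[-0.45, -0.08, 0.6, 0, 0, -0.68], [-0.45, -0.08, 0.6, 0, 0, -0.68], [-0.45, -0.08, 0.6, 0, 0, -0.68]],
])

```text
clock: 3.1
tool_pos: [0.633, 0.0398, 0.3621]
orientation: [179.8, -0.3, -143.4]
force: [-0.1, -0.3, -1.5]
opening: 0.0877
gripper_force: 0.0
```

Call:
step_arm([
  [[0, 0, 0.6, 0, 0, -0.68], [0, 0, 0.6, 0, 0, -0.68], [0, 0, 0.6, 0, 0, -0.68], [0, 0, 0.6, 0, 0, -0.68], [0, 0, 0.6, 0, 0, -0.68]],
])

```text
clock: 3.6
tool_pos: [0.6334, 0.0403, 0.3075]
orientation: [-179.9, 0.1, -124.3]
force: [-0.3, 0.3, 0.1]
opening: 0.0877
gripper_force: 0.0
```

```bash
python3 - <<'E'
from h import *
st()
def pca(Q):
    w,V=np.linalg.eigh(np.cov((Q-Q.mean(0)).T)); v=V[:,-1]; return np.degrees(np.arctan2(v[1],v[0])),np.sqrt(w)
p,d,K,Rm,t=cam("wrist"); np.savez("w3.npz",p=p,d=d,K=K,R=Rm,t=t); P=cloud(d,K,Rm,t)
r,g,b=[p[...,i].astype(int) for i in range(3)]
red=(r>90)&(r>1.8*g)&(r>1.8*b); m=red&(P[...,2]>.185)&(P[...,2]<.205); Q=P[m][:,:2]
print("bar",len(Q),pca(Q),Q.mean(0),np.median(P[m][:,2]),cv2.minAreaRect(Q.astype(np.float32)))
m=red&(P[...,2]>.192)&(P[...,2]<.2); Q=P[m][:,:2]; print("top",len(Q),pca(Q),Q.mean(0),cv2.minAreaRect(Q.astype(np.float32)))
m=(P[...,2]>.118)&(P[...,2]<.14)&(np.hypot(P[...,0]-.63,P[...,1]-.04)<.12); Q=P[m]; print("rim",cv2.minEnclosingCircle(Q[:,:2].astype(np.float32)),np.median(Q[:,2]))
save("w3.png",cv2.resize(p,None,fx=1.2,fy=1.2))
# mixer
for n in ["w1","w2"]:
    z=np.load(n+".npz"); P=cloud(z["d"],z["K"],z["R"],z["t"]); q=z["p"].astype(int)
    m=(np.hypot(P[...,0]-.57,P[...,1]+.22)<.15)&(P[...,2]>.04)&(P[...,2]<.07)&(np.hypot(P[...,0]-.635,P[...,1]-.04)>.1)&(np.hypot(P[...,0]-.41,P[...,1]+.27)>.11)&~(q[...,1]>1.3*q[...,0])
    m=cv2.morphologyEx(m.astype(np.uint8),cv2.MORPH_OPEN,np.ones((3,3)))>0
    Q=P[m]; print(n,len(Q),cv2.minAreaRect(Q[:,:2].astype(np.float32)),pca(Q[:,:2]),Q.mean(0))
E
```

```text
t 3.6 p [0.6334 0.0403 0.3075] rpy [-1.7995e+02  6.0000e-02 -1.2426e+02] q [ 21.2  14.5   2.6   0.  -78.  -55.5] F [-0.3  0.3  0.1] op 0.0877 gf 0.0
bar 567 (np.float64(54.31856264445255), array([0.00355677, 0.01378628])) [0.63281642 0.03563217] 0.19483466622474246 ((0.6339658498764038, 0.037191104143857956), (0.053790125995874405, 0.016028491780161858), 54.63397979736328)
top 552 (np.float64(54.372334716082406), array([0.00355321, 0.01355092])) [0.63313689 0.03599445] ((0.6339658498764038, 0.037191104143857956), (0.053790125995874405, 0.016028491780161858), 54.63397979736328)
rim ((0.6377047300338745, 0.04104109853506088), 0.08699339628219604) 0.13113216802942135
w1 3467 ((0.5806311964988708, -0.19179177284240723), (0.11160998791456223, 0.1998453587293625), 5.8192458152771) (np.float64(96.20428257225605), array([0.03144873, 0.06254732])) [ 0.5783758  -0.19326142  0.05466865]
w2 4614 ((0.5816213488578796, -0.1916278600692749), (0.11208390444517136, 0.20122429728507996), 6.047283172607422) (np.float64(96.06822892562553), array([0.03120435, 0.06432055])) [ 0.57951782 -0.19309803  0.05460705]
```

View pics/w3.png

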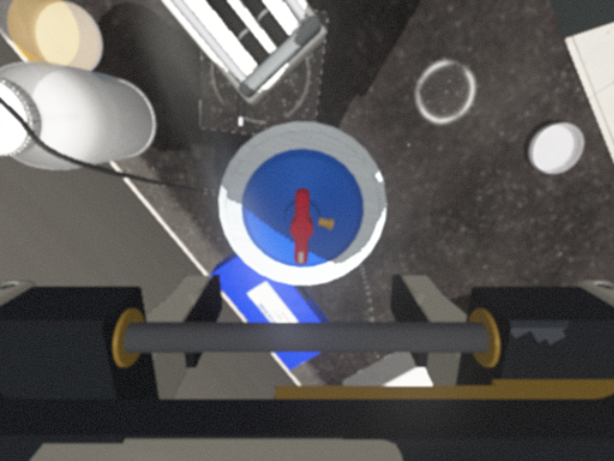

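The bar lies at 54.4° with its far end washed out at (301,258), so I take the tap axis as (0.637, 0.041), which matches the rim centre. The mixer is at (0.581, -0.192) with its rollers at about 96°. Now I descend on the bar.

Call:
step_arm([
  [[-0.03, -0.03, 0.4, 0, 0, 0.04], [-0.03, -0.03, 0.7, 0, 0, 0.04], [-0.03, -0.03, 0.7, 0, 0, 0.04], [-0.03, -0.03, 0.7, 0, 0, 0.04]],
])

```text
clock: 4.05
tool_pos: [0.638, 0.0419, 0.2377]
orientation: [-180.0, -0.0, -125.3]
force: [-0.5, -0.4, 1.0]
opening: 0.0874
gripper_force: 0.0
```

Call:
step_arm([
  [[0, 0, 0.3, 0, 0, 0], [0, 0, 0.5, 0, 0, 0], [0, 0, 0.7, 0, 0, 0], [0, 0, 0.7, 0, 0, 0], [0, 0, 0.7, 0, 0, 0]],
])

```text
clock: 4.55
tool_pos: [0.6388, 0.0423, 0.1688]
orientation: [-179.9, 0.1, -125.2]
force: [0.3, 0.3, 0.4]
opening: 0.0876
gripper_force: 0.0
```

Call:
step_arm([
  [[0, 0, 0, 0, 0, 0], [0, 0, 0, 0, 0, 0], [0, 0, 0, 0, 0, 0], [0, 0, 0, 0, 0, 0], [0, 0, 0, 0, 0, 0], [0, 0, 0, 0, 0, 0], [0, 0, 0, 0, 0, 0], [0, 0, 0, 0, 0, 0], [0, 0, 0, 0, 0, 0], [0, 0, 0, 0, 0, 0]],
], jaw=255)

```text
clock: 5.55
tool_pos: [0.6378, 0.0422, 0.1665]
orientation: [-180.0, 0.0, -125.2]
force: [1.3, -1.4, -1.0]
opening: 0.0165
gripper_force: 30.0
```

```bash
python3 - <<'E'
from h import *
st(); print(get_obs()["moment"])
E
```

```text
t 5.55 p [0.6378 0.0422 0.1665] rpy [-1.7998e+02  1.0000e-02 -1.2524e+02] q [ 21.3  19.6  -8.8   0.  -61.5 -56.5] F [ 1.3 -1.4 -1. ] op 0.0165 gf 30.0
[-0.23713554 -0.40287597 -0.01671226]
```

Grip closed with the lid still on. Now I turn counter-clockwise by about 86°.

Call:
step_arm([
  [[0, 0, 0, 0, 0, -0.25], [0, 0, 0, 0, 0, -0.5], [0, 0, 0, 0, 0, -0.75], [0, 0, 0, 0, 0, -1], [0, 0, 0, 0, 0, -1]],
])

```text
clock: 6.05
tool_pos: [0.637, 0.0425, 0.1665]
orientation: [179.9, 0.0, -96.5]
force: [-2.3, 1.2, 2.3]
opening: 0.0164
gripper_force: 30.0
```

Call:
step_arm([
  [[0, 0, 0, 0, 0, -0.25], [0, 0, 0, 0, 0, -0.5], [0, 0, 0, 0, 0, -0.75], [0, 0, 0, 0, 0, -1], [0, 0, 0, 0, 0, -1]],
])

```text
clock: 6.55
tool_pos: [0.6361, 0.0423, 0.1665]
orientation: [179.9, 0.1, -67.9]
force: [-6.0, 1.5, 4.4]
opening: 0.0168
gripper_force: 30.0
```

Call:
step_arm([
  [[0, 0, 0, 0, 0, -0.2], [0, 0, 0, 0, 0, -0.4], [0, 0, 0, 0, 0, -0.6], [0, 0, 0, 0, 0, -0.8], [0, 0, 0, 0, 0, -0.9], [0, 0, 0, 0, 0, -0.9]],
])

```text
clock: 7.15
tool_pos: [0.6372, 0.0421, 0.1665]
orientation: [180.0, 0.0, -42.3]
force: [-1.6, 0.2, 1.4]
opening: 0.0165
gripper_force: 30.0
```

```bash
python3 - <<'E'
from h import *
st(); print(get_obs()["moment"])
E
```

```text
t 7.15 p [0.6372 0.0421 0.1665] rpy [ 1.7997e+02  2.0000e-02 -4.2330e+01] q [ 21.3  19.6  -8.9  -0.  -61.6  26.4] F [-1.6  0.2  1.4] op 0.0165 gf 30.0
[-0.05766546  0.97082007 -0.19375159]
```

Call:
step_arm([
  [[0, 0, 0, 0, 0, -0.07], [0, 0, 0, 0, 0, -0.14], [0, 0, 0, 0, 0, -0.14]],
])

```text
clock: 7.45
tool_pos: [0.6377, 0.0422, 0.1666]
orientation: [-180.0, -0.0, -38.3]
force: [-0.2, 0.2, 0.7]
opening: 0.0166
gripper_force: 30.0
```

```bash
python3 - <<'E'
from h import *
st(); print(get_obs()["moment"])
E
```

```text
t 7.45 p [0.6377 0.0422 0.1666] rpy [-1.800e+02 -1.000e-02 -3.834e+01] q [ 21.3  19.6  -8.8   0.  -61.5  30.4] F [-0.2  0.2  0.7] op 0.0166 gf 30.0
[-0.17144768  0.27821461 -0.21006045]
```

Call:
step_arm([
  [[0, 0, 0, 0, 0, -0.07], [0, 0, 0, 0, 0, -0.14], [0, 0, 0, 0, 0, -0.14], [0, 0, 0, 0, 0, -0.14]],
])

```text
clock: 7.85
tool_pos: [0.6377, 0.0421, 0.1665]
orientation: [-180.0, -0.0, -34.3]
force: [0.7, -1.6, -0.5]
opening: 0.0163
gripper_force: 30.0
```

```bash
python3 - <<'E'
from h import *
st(); print(get_obs()["moment"])
E
```

```text
t 7.85 p [0.6377 0.0421 0.1665] rpy [-1.800e+02 -1.000e-02 -3.432e+01] q [ 21.2  19.6  -8.8   0.  -61.5  34.4] F [ 0.7 -1.6 -0.5] op 0.0163 gf 30.0
[-0.45042787 -0.0497943  -0.27719261]
```

Call:
step_arm([
  [[0, 0, -0.1, 0, 0, 0], [0, 0, -0.2, 0, 0, 0], [0, 0, -0.35, 0, 0, 0], [0, 0, -0.5, 0, 0, 0], [0, 0, -0.65, 0, 0, 0], [0, 0, -0.65, 0, 0, 0], [0, 0, -0.65, 0, 0, 0]],
])

```text
clock: 8.55
tool_pos: [0.6374, 0.0425, 0.2316]
orientation: [-180.0, 0.0, -34.2]
force: [-0.1, 1.1, -6.1]
opening: 0.0162
gripper_force: 30.0
```

```bash
python3 - <<'E'
from h import *
st(); print(get_obs()["moment"])
p,d,K,Rm,t=cam("side"); save("s2.png",cv2.resize(p[110:270,180:350],None,fx=3.5,fy=3.5))
go([.41,.31,.232])
E
```

```text
t 8.55 p [0.6374 0.0425 0.2316] rpy [-1.7996e+02  1.0000e-02 -3.4160e+01] q [ 21.3  17.   -3.8  -0.  -69.2  34.6] F [-0.1  1.1 -6.1] op 0.0162 gf 30.0
[-0.0309579   0.2522081  -0.04036552]
shift [-3.381 -0.94  -0.008]
```

View pics/s2.png

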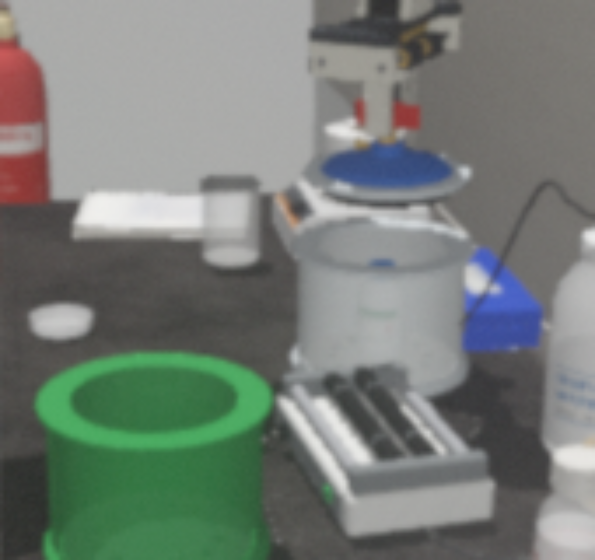

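The lid is off, level at (385,165), and the bottle's blue cap shows in the jar at (382,264). Carrying the lid to its place.

Call:
step_arm([
  [[-0.28, -0.08, 0, 0, 0, 0], [-0.56, -0.16, 0, 0, 0, 0], [-0.85, -0.235, 0, 0, 0, 0]],
])

```text
clock: 8.9
tool_pos: [0.5791, 0.1097, 0.23]
orientation: [179.9, 0.1, -34.2]
force: [0.9, 0.1, -4.7]
opening: 0.0163
gripper_force: 30.0
```

Call:
step_arm([
  [[-0.28, -0.08, 0, 0, 0, 0], [-0.56, -0.16, 0, 0, 0, 0], [-0.85, -0.235, 0, 0, 0, 0]],
])

```text
clock: 9.2
tool_pos: [0.5219, 0.1771, 0.2305]
orientation: [179.9, 0.0, -34.2]
force: [0.6, 0.6, -6.6]
opening: 0.0162
gripper_force: 30.0
```

Call:
step_arm([
  [[-0.28, -0.08, 0, 0, 0, 0], [-0.56, -0.16, 0, 0, 0, 0], [-0.85, -0.235, 0, 0, 0, 0]],
])

```text
clock: 9.5
tool_pos: [0.4648, 0.2442, 0.2306]
orientation: [179.9, 0.0, -34.2]
force: [1.0, 0.2, -5.8]
opening: 0.0165
gripper_force: 30.0
```

Call:
step_arm([
  [[-0.28, -0.08, 0, 0, 0, 0], [-0.56, -0.16, 0, 0, 0, 0], [-0.84, -0.235, 0, 0, 0, 0], [-0.84, -0.235, 0, 0, 0, 0], [-0.84, -0.235, 0, 0, 0, 0]],
])

```text
clock: 10.0
tool_pos: [0.409, 0.3104, 0.2308]
orientation: [179.9, -0.0, -34.0]
force: [1.1, -1.2, -6.3]
opening: 0.0161
gripper_force: 30.0
```

Call:
step_arm([
  [[0, 0, 0.3, 0, 0, 0], [0, 0, 0.6, 0, 0, 0], [0, 0, 0.9, 0, 0, 0], [0, 0, 0.9, 0, 0, 0]],
])

```text
clock: 10.4
tool_pos: [0.408, 0.307, 0.1374]
orientation: [179.5, 0.0, -34.3]
force: [0.3, -1.2, -5.3]
opening: 0.016
gripper_force: 30.0
```

Call:
step_arm([
  [[0, 0, 0.2, 0, 0, 0], [0, 0, 0.4, 0, 0, 0], [0, 0, 0.6, 0, 0, 0], [0, 0, 0.75, 0, 0, 0], [0, 0, 0.75, 0, 0, 0]],
])

```text
clock: 10.9
tool_pos: [0.4097, 0.3093, 0.066]
orientation: [179.8, -0.0, -34.2]
force: [-0.2, -0.2, -5.2]
opening: 0.0165
gripper_force: 30.0
```

```bash
python3 - <<'E'
from h import *
st(); print(get_obs()["moment"])
E
```

```text
t 10.9 p [0.4097 0.3093 0.066 ] rpy [ 1.7984e+02 -1.0000e-02 -3.4180e+01] q [ 59.   15.2 -31.2   0.  -43.8  -3.2] F [-0.2 -0.2 -5.2] op 0.0165 gf 30.0
[-0.15484159  0.2797754  -0.00565531]
```

Expected contact is at TCP z ≈ 0.0555, so I lower slowly.

Call:
step_arm([
  [[0, 0, 0.04, 0, 0, 0], [0, 0, 0.07, 0, 0, 0], [0, 0, 0.09, 0, 0, 0], [0, 0, 0.1, 0, 0, 0], [0, 0, 0.1, 0, 0, 0], [0, 0, 0.1, 0, 0, 0]],
])

```text
clock: 11.5
tool_pos: [0.4098, 0.3104, 0.0568]
orientation: [-180.0, -0.0, -34.1]
force: [0.5, -0.2, -5.0]
opening: 0.0164
gripper_force: 30.0
```

```bash
python3 - <<'E'
from h import *
st(); print(get_obs()["moment"])
E
```

```text
t 11.5 p [0.4098 0.3104 0.0568] rpy [-179.98   -0.    -34.13] q [ 59.1  15.9 -31.8   0.  -42.3  -3.2] F [ 0.5 -0.2 -5. ] op 0.0164 gf 30.0
[-0.0301905   0.04540179 -0.02408069]
```

Call:
step_arm([
  [[0, 0, 0.01, 0, 0, 0], [0, 0, 0.02, 0, 0, 0], [0, 0, 0.02, 0, 0, 0]],
])

```text
clock: 11.8
tool_pos: [0.41, 0.3107, 0.0554]
orientation: [-179.9, -0.0, -34.1]
force: [-1.8, -0.8, 5.1]
opening: 0.0165
gripper_force: 30.0
```

Call:
step_arm([
  [[0, 0, 0.01, 0, 0, 0], [0, 0, 0.01, 0, 0, 0], [0, 0, 0.01, 0, 0, 0]],
])

```text
clock: 12.1
tool_pos: [0.4101, 0.3107, 0.0553]
orientation: [-179.9, -0.0, -34.1]
force: [-6.5, -2.6, 13.4]
opening: 0.0166
gripper_force: 30.0
```

```bash
python3 - <<'E'
from h import *
st(); print(get_obs()["moment"])
E
```

```text
t 12.1 p [0.4101 0.3107 0.0553] rpy [-1.7992e+02 -3.0000e-02 -3.4080e+01] q [ 59.1  16.  -31.9   0.  -42.   -3.2] F [-6.5 -2.6 13.4] op 0.0166 gf 30.0
[-1.03320534  2.33627417 -0.00589686]
```

Call:
step_arm([
  [[0, 0, -0.02, 0, 0, 0], [0, 0, -0.02, 0, 0, 0], [0, 0, -0.02, 0, 0, 0], [0, 0, -0.02, 0, 0, 0], [0, 0, -0.02, 0, 0, 0], [0, 0, -0.02, 0, 0, 0], [0, 0, -0.02, 0, 0, 0], [0, 0, -0.02, 0, 0, 0]],
], jaw=0)

```text
clock: 12.9
tool_pos: [0.4097, 0.3103, 0.0555]
orientation: [180.0, -0.0, -34.1]
force: [-0.1, 0.1, 0.5]
opening: 0.0751
gripper_force: 0.0
```

Call:
step_arm([
  [[0, 0, -0.3, 0, 0, 0], [0, 0, -0.7, 0, 0, 0], [0, 0, -1, 0, 0, 0], [0, 0, -1, 0, 0, 0]],
])

```text
clock: 13.3
tool_pos: [0.4115, 0.3124, 0.1601]
orientation: [-179.6, -0.0, -34.1]
force: [0.1, 1.1, 0.3]
opening: 0.0874
gripper_force: 0.0
```

Call:
step_arm([
  [[0, 0, -0.5, 0, 0, 0], [0, 0, -1, 0, 0, 0], [0, 0, -1, 0, 0, 0]],
])

```text
clock: 13.6
tool_pos: [0.4122, 0.3126, 0.2623]
orientation: [-179.4, -0.1, -34.1]
force: [0.6, 0.8, 0.1]
opening: 0.0877
gripper_force: 0.0
```

```bash
python3 - <<'E'
from h import *
st()
p,d,K,Rm,t=cam("wrist"); P=cloud(d,K,Rm,t)
r,g,b=[p[...,i].astype(int) for i in range(3)]
m=(np.hypot(P[...,0]-.41,P[...,1]-.31)<.12)&(P[...,2]>.01)&(P[...,2]<.035)
Q=P[m]; print(len(Q),cv2.minEnclosingCircle(Q[:,:2].astype(np.float32)))
A=np.c_[Q[:,:2],np.ones(len(Q))]; print("plane",np.linalg.lstsq(A,Q[:,2],rcond=None)[0],np.median(Q[:,2]))
m=(r>90)&(r>1.8*g)&(r>1.8*b)&(np.hypot(P[...,0]-.41,P[...,1]-.31)<.08); print("bar",np.nanmedian(P[m],0))
go([.637,.041,.33],-90)
E
```

```text
t 13.6 p [0.4122 0.3126 0.2623] rpy [-1.7938e+02 -1.0000e-01 -3.4090e+01] q [ 59.    3.9 -16.2   0.1 -69.3  -3.2] F [0.6 0.8 0.1] op 0.0877 gf 0.0
8067 ((0.42230820655822754, 0.2980240285396576), 0.11808018386363983)
plane [-0.00118985  0.00893862  0.02291553] 0.024083718759686127
bar [0.41423456 0.30869025 0.08377036]
shift [ 3.391  0.967 -0.718]
turn [-0.012  0.006  1.95 ]
```

The lid is flat (flange plane level at 0.024, bar top at 0.084) and released. Back over the jar to locate the cap.

Call:
step_arm([
  [[0.4, 0.12, -0.2, 0, 0, 0], [0.85, 0.24, -0.2, 0, 0, 0], [0.85, 0.24, -0.2, 0, 0, 0]],
], jaw=115)

```text
clock: 13.95
tool_pos: [0.4683, 0.2396, 0.2746]
orientation: [179.9, -0.0, -34.3]
force: [0.5, -0.6, -0.8]
opening: 0.0693
gripper_force: 0.0
```

Call:
step_arm([
  [[0.4, 0.12, -0.2, 0, 0, 0], [0.85, 0.24, -0.2, 0, 0, 0], [0.85, 0.24, -0.2, 0, 0, 0]],
])

```text
clock: 14.25
tool_pos: [0.5253, 0.1721, 0.2942]
orientation: [179.9, 0.0, -34.4]
force: [-0.8, 0.2, -1.0]
opening: 0.0497
gripper_force: 0.0
```

Call:
step_arm([
  [[0.4, 0.12, 0, 0, 0, 0], [0.85, 0.24, 0, 0, 0, 0], [0.85, 0.24, 0, 0, 0, 0]],
])

```text
clock: 14.55
tool_pos: [0.5819, 0.1047, 0.2932]
orientation: [179.8, 0.1, -34.3]
force: [0.0, 0.5, -0.7]
opening: 0.0481
gripper_force: 0.0
```

Call:
step_arm([
  [[0.4, 0.12, 0, 0, 0, 0.25], [0.84, 0.24, 0, 0, 0, 0.5], [0.84, 0.24, 0, 0, 0, 0.98], [0.84, 0.24, 0, 0, 0, 0.98], [0.84, 0.24, 0, 0, 0, 0.98]],
])

```text
clock: 15.05
tool_pos: [0.6359, 0.0409, 0.2939]
orientation: [179.9, 0.0, -62.3]
force: [0.2, 0.1, 0.0]
opening: 0.0479
gripper_force: 0.0
```

Call:
step_arm([
  [[0, 0, 0, 0, 0, 0.5], [0, 0, 0, 0, 0, 0.97], [0, 0, 0, 0, 0, 0.97], [0, 0, 0, 0, 0, 0.97], [0, 0, 0, 0, 0, 0.97]],
])

```text
clock: 15.55
tool_pos: [0.6359, 0.0415, 0.2949]
orientation: [180.0, 0.0, -89.8]
force: [0.1, -0.5, -0.2]
opening: 0.0482
gripper_force: 0.0
```

```bash
python3 - <<'E'
from h import *
st()
p,d,K,Rm,t=cam("wrist"); P=cloud(d,K,Rm,t); np.savez("w4.npz",p=p,d=d,K=K,R=Rm,t=t)
r,g,b=[p[...,i].astype(int) for i in range(3)]
m=(b>90)&(b>1.6*r)&(np.hypot(P[...,0]-.637,P[...,1]-.041)<.06)
Q=P[m]; print(len(Q),np.nanpercentile(Q,[3,50,97],axis=0).round(4)); T=Q[Q[:,2]>.095]; print(len(T),T.mean(0),cv2.minEnclosingCircle(T[:,:2].astype(np.float32)))
c=(np.hypot(P[...,0]-.637,P[...,1]-.041)<.12)&(P[...,2]>.12)&(P[...,2]<.13); print("rim",cv2.minEnclosingCircle(P[c][:,:2].astype(np.float32)),np.median(P[c][:,2]))
c=(np.hypot(P[...,0]-.41,P[...,1]+.27)<.12)&(P[...,2]>.03); print("green",np.nanpercentile(P[c],[3,97],axis=0))
go([*T.mean(0)[:2],.2],-90)
E
```

```text
t 15.55 p [0.6359 0.0415 0.2949] rpy [179.95   0.   -89.82] q [ 21.2  15.1   1.8  -0.  -76.8 -21. ] F [ 0.1 -0.5 -0.2] op 0.0482 gf 0.0
357 [[0.6285 0.0047 0.0983]
 [0.6413 0.0486 0.1012]
 [0.6723 0.0611 0.3656]]
354 [0.6436821  0.04491606 0.13493185] ((0.6520811319351196, 0.033122286200523376), 0.03475330397486687)
rim ((0.6509219408035278, 0.030618444085121155), 0.1028231605887413) 0.1230932553944254
green [nan nan nan]
shift [-0.036 -0.078  0.95 ]
turn [ 0.001 -0.     0.008]
  return np.nanmean(a, axis, out=out, keepdims=keepdims)
```

```bash
python3 - <<'E'
from h import *
z=np.load("w4.npz"); p=z["p"]; P=cloud(z["d"],z["K"],z["R"],z["t"]); r,g,b=[p[...,i].astype(int) for i in range(3)]
m=(b>90)&(b>1.6*r)&(np.hypot(P[...,0]-.637,P[...,1]-.041)<.06)&(P[...,2]>.097)&(P[...,2]<.106)
Q=P[m]; print(len(Q),Q.mean(0),np.median(Q,0),cv2.minAreaRect(Q[:,:2].astype(np.float32)),cv2.minEnclosingCircle(Q[:,:2].astype(np.float32)))
c=(np.hypot(P[...,0]-.637,P[...,1]-.041)<.1)&(P[...,2]>.12)&(P[...,2]<.13); print("rim",cv2.minEnclosingCircle(P[c][:,:2].astype(np.float32)))
s=np.load("side.npz"); P=cloud(s["d"],s["K"],s["R"],s["t"]); q=s["p"].astype(int)
m=(q[...,1]>1.5*q[...,0])&(P[...,2]>.03)&(np.hypot(P[...,0]-.41,P[...,1]+.27)<.15); print("green",np.percentile(P[m],[2,98],axis=0))
E
```

```text
300 [0.63926941 0.05004384 0.10093262] [0.6387826  0.05013512 0.10103839] ((0.6393706798553467, 0.050129443407058716), (0.024326486513018608, 0.02483367547392845), 0.5877693295478821) ((0.6392189860343933, 0.05057820677757263), 0.013118871487677097)
rim ((0.6377017498016357, 0.04097873717546463), 0.08684021979570389)
green [[ 0.31603703 -0.36893398  0.0332701 ]
 [ 0.46676732 -0.21006957  0.12462407]]
```

The cap is at (0.639, 0.050) with its top at 0.101, matching the expected 0.102. Descending.

Call:
step_arm([
  [[-0.09, -0.034, 0.4, 0, 0, 0], [-0.09, -0.034, 0.8, 0, 0, 0], [-0.09, -0.034, 1, 0, 0, 0], [-0.09, -0.034, 1, 0, 0, 0], [-0.09, -0.034, 1, 0, 0, 0]],
])

```text
clock: 16.1
tool_pos: [0.6401, 0.0498, 0.1961]
orientation: [-180.0, -0.0, -89.9]
force: [0.4, -0.7, 0.4]
opening: 0.0481
gripper_force: 0.0
```

Call:
step_arm([
  [[0, 0, 0.3, 0, 0, 0], [0, 0, 0.6, 0, 0, 0], [0, 0, 0.8, 0, 0, 0], [0, 0, 1, 0, 0, 0], [0, 0, 1.0, 0, 0, 0], [0, 0, 1.0, 0, 0, 0]],
])

```text
clock: 16.7
tool_pos: [0.641, 0.0499, 0.0973]
orientation: [-179.9, 0.0, -89.9]
force: [1.2, -0.3, -0.2]
opening: 0.0482
gripper_force: 0.0
```

```bash
python3 - <<'E'
from h import *
st(); go([.6393,.0503,.086])
E
```

```text
t 16.7 p [0.641  0.0499 0.0973] rpy [-1.7988e+02  1.0000e-02 -8.9940e+01] q [ 21.8  23.5 -12.9   0.  -53.5 -21.8] F [ 1.2 -0.3 -0.2] op 0.0482 gf 0.0
shift [-0.004  0.017  0.113]
```

Call:
step_arm([
  [[0, 0.015, 0.05, 0, 0, 0], [0, 0.015, 0.1, 0, 0, 0], [0, 0.015, 0.1, 0, 0, 0]],
])

```text
clock: 17.0
tool_pos: [0.6382, 0.0496, 0.0856]
orientation: [180.0, 0.0, -90.0]
force: [0.2, -0.8, -0.1]
opening: 0.0482
gripper_force: 0.0
```

Call:
step_arm([
  [[0, 0, 0, 0, 0, 0], [0, 0, 0, 0, 0, 0], [0, 0, 0, 0, 0, 0], [0, 0, 0, 0, 0, 0], [0, 0, 0, 0, 0, 0], [0, 0, 0, 0, 0, 0], [0, 0, 0, 0, 0, 0]],
], jaw=255)

```text
clock: 17.7
tool_pos: [0.6386, 0.0497, 0.0858]
orientation: [-180.0, 0.0, -90.0]
force: [0.9, 0.9, 1.0]
opening: 0.0249
gripper_force: 29.4
```

```bash
python3 - <<'E'
from h import *
st()
E
```

```text
t 17.7 p [0.6386 0.0497 0.0858] rpy [-1.7997e+02  1.0000e-02 -8.9990e+01] q [ 21.9  24.  -13.8   0.  -52.1 -21.9] F [0.9 0.9 1. ] op 0.0249 gf 29.4
```

Call:
step_arm([
  [[0, 0, -0.15, 0, 0, 0], [0, 0, -0.4, 0, 0, 0], [0, 0, -0.7, 0, 0, 0], [0, 0, -1, 0, 0, 0]],
])

```text
clock: 18.1
tool_pos: [0.6375, 0.0494, 0.1858]
orientation: [179.9, -0.0, -90.0]
force: [0.7, -0.4, -1.1]
opening: 0.0248
gripper_force: 29.4
```

Call:
step_arm([
  [[0, 0, -0.3, 0, 0, 0], [0, 0, -0.5, 0, 0, 0], [0, 0, -0.5, 0, 0, 0], [0, 0, -0.5, 0, 0, 0]],
])

```text
clock: 18.5
tool_pos: [0.6378, 0.0497, 0.2351]
orientation: [180.0, 0.0, -90.0]
force: [-0.3, 0.0, -2.0]
opening: 0.0246
gripper_force: 29.4
```

Call:
step_arm([
  [[0.1, 0.3, 0, 0, 0, 0], [0.18, 0.7, 0, 0, 0, 0], [0.25, 1, 0, 0, 0, 0]],
])

```text
clock: 18.8
tool_pos: [0.5354, 0.0239, 0.2332]
orientation: [179.8, -0.1, -90.0]
force: [-0.3, 1.0, -1.2]
opening: 0.0252
gripper_force: 29.5
```

Call:
step_arm([
  [[0.1, 0.4, 0, 0, 0, 0], [0.18, 0.7, 0, 0, 0, 0], [0.25, 1, 0, 0, 0, 0], [0.25, 1, 0, 0, 0, 0], [0.25, 1, 0, 0, 0, 0]],
])

```text
clock: 19.3
tool_pos: [0.4376, -0.0006, 0.235]
orientation: [180.0, -0.0, -90.0]
force: [0.2, 0.2, -0.3]
opening: 0.0249
gripper_force: 29.5
```

Call:
step_arm([
  [[0, 0, 0.3, 0, 0, 0], [0, 0, 0.6, 0, 0, 0], [0, 0, 0.9, 0, 0, 0], [0, 0, 1, 0, 0, 0]],
])

```text
clock: 19.7
tool_pos: [0.4369, -0.0009, 0.1322]
orientation: [179.7, -0.1, -90.0]
force: [0.6, 0.6, -1.3]
opening: 0.0246
gripper_force: 29.5
```

Call:
step_arm([
  [[0, 0, 0.2, 0, 0, 0], [0, 0, 0.4, 0, 0, 0], [0, 0, 0.5, 0, 0, 0], [0, 0, 0.5, 0, 0, 0], [0, 0, 0.5, 0, 0, 0]],
])

```text
clock: 20.2
tool_pos: [0.439, -0.0002, 0.0861]
orientation: [-180.0, -0.0, -90.0]
force: [1.4, 0.2, -0.9]
opening: 0.025
gripper_force: 29.5
```

```bash
python3 - <<'E'
from h import *
st()
E
```

```text
t 20.2 p [ 4.39e-01 -2.00e-04  8.61e-02] rpy [-1.7998e+02 -1.0000e-02 -8.9980e+01] q [ 25.9   6.8 -38.9   0.  -44.2 -25.9] F [ 1.4  0.2 -0.9] op 0.025 gf 29.5
```

Call:
step_arm([
  [[0, 0, 0.04, 0, 0, 0], [0, 0, 0.08, 0, 0, 0], [0, 0, 0.09, 0, 0, 0], [0, 0, 0.09, 0, 0, 0]],
])

```text
clock: 20.6
tool_pos: [0.4383, -0.0004, 0.0766]
orientation: [-180.0, -0.0, -90.0]
force: [0.0, -0.1, -0.9]
opening: 0.025
gripper_force: 29.5
```

Call:
step_arm([
  [[0, 0, 0.01, 0, 0, 0], [0, 0, 0.015, 0, 0, 0], [0, 0, 0.015, 0, 0, 0]],
])

```text
clock: 20.9
tool_pos: [0.4389, -0.0003, 0.0756]
orientation: [-179.9, 0.0, -90.0]
force: [0.0, 0.4, 5.6]
opening: 0.0245
gripper_force: 29.7
```

```bash
python3 - <<'E'
from h import *
st()
E
```

```text
t 20.9 p [ 4.389e-01 -3.000e-04  7.560e-02] rpy [-179.95    0.    -89.98] q [ 25.9   7.7 -39.7   0.  -42.5 -25.9] F [0.  0.4 5.6] op 0.0245 gf 29.7
```

Call:
step_arm([
  [[0, 0, -0.01, 0, 0, 0], [0, 0, -0.01, 0, 0, 0], [0, 0, -0.01, 0, 0, 0], [0, 0, -0.01, 0, 0, 0], [0, 0, -0.01, 0, 0, 0], [0, 0, -0.01, 0, 0, 0], [0, 0, -0.01, 0, 0, 0], [0, 0, -0.01, 0, 0, 0]],
], jaw=0)

```text
clock: 21.7
tool_pos: [0.4383, -0.0004, 0.076]
orientation: [180.0, -0.0, -90.0]
force: [0.4, -0.2, -0.2]
opening: 0.0833
gripper_force: 0.0
```

Call:
step_arm([
  [[0, 0, -0.2, 0, 0, 0], [0, 0, -0.6, 0, 0, 0], [0, 0, -1, 0, 0, 0], [0, 0, -1, 0, 0, 0]],
])

```text
clock: 22.1
tool_pos: [0.4414, 0.0004, 0.1812]
orientation: [-179.5, 0.1, -89.9]
force: [0.3, -0.4, 0.1]
opening: 0.088
gripper_force: 0.0
```

Call:
step_arm([
  [[0, 0, -0.4, 0, 0, 0], [0, 0, -0.7, 0, 0, 0], [0, 0, -0.7, 0, 0, 0], [0, 0, -0.7, 0, 0, 0]],
])

```text
clock: 22.5
tool_pos: [0.4384, -0.0002, 0.2463]
orientation: [-179.9, 0.1, -90.0]
force: [-0.5, -0.2, -0.3]
opening: 0.0873
gripper_force: 0.0
```

```bash
python3 - <<'E'
from h import *
st()
p,d,K,Rm,t=cam("wrist"); P=cloud(d,K,Rm,t); np.savez("w5.npz",p=p,d=d,K=K,R=Rm,t=t)
r,g,b=[p[...,i].astype(int) for i in range(3)]
m=(b>90)&(b>1.6*r)&(np.hypot(P[...,0]-.44,P[...,1])<.06)&(P[...,2]>.085)&(P[...,2]<.1)
Q=P[m]; print("cap",len(Q),Q.mean(0),cv2.minEnclosingCircle(Q[:,:2].astype(np.float32)))
m=(np.hypot(P[...,0]-.44,P[...,1])<.05)&(P[...,2]>.01)&(P[...,2]<.1);Q=P[m]; print("bottle",len(Q),np.percentile(Q,[2,98],axis=0))
E
```

```text
t 22.5 p [ 4.384e-01 -2.000e-04  2.463e-01] rpy [-1.7994e+02  5.0000e-02 -9.0010e+01] q [ 25.9  -3.4 -25.6  -0.  -67.7 -25.9] F [-0.5 -0.2 -0.3] op 0.0873 gf 0.0
cap 400 [ 4.38558441e-01 -1.92488698e-04  9.07366329e-02] ((0.43920689821243286, 0.0007955083856359124), 0.013580162078142166)
bottle 1240 [[ 0.41909565 -0.02217063  0.01903109]
 [ 0.45972306  0.0190293   0.09213128]]
```

The bottle stands at (0.4386, 0.000), cap top at 0.091. Next I tilt the tool 45° towards -y for the body grasp.

Call:
step_arm([
  [[0, 0, 0, 0, -0.2, 0], [0, 0, 0, 0, -0.45, 0], [0, 0, 0, 0, -0.785, 0], [0, 0, 0, 0, -0.785, 0], [0, 0, 0, 0, -0.785, 0]],
])

```text
clock: 23.05
tool_pos: [0.438, -0.0023, 0.2444]
orientation: [179.8, 22.4, -90.4]
force: [0.8, 0.3, -0.0]
opening: 0.088
gripper_force: 0.0
```

Call:
step_arm([
  [[0, 0, 0, 0, -0.3, 0], [0, 0, 0, 0, -0.6, 0], [0, 0, 0, 0, -0.785, 0], [0, 0, 0, 0, -0.785, 0], [0, 0, 0, 0, -0.785, 0]],
])

```text
clock: 23.55
tool_pos: [0.4379, -0.0002, 0.2449]
orientation: [179.7, 44.8, -90.2]
force: [0.7, -0.3, -0.3]
opening: 0.0876
gripper_force: 0.0
```

```bash
python3 - <<'E'
from h import *
st(); o=get_obs(); A=R.from_euler("xyz",o["orientation"],degrees=True); print(A.as_matrix().round(3))
z=A.as_matrix()[:,2]; b=np.array([.4386,.0003,.046])
go(b+(.0188-.09)*z); go(b+.0188*z)
E
```

```text
t 23.55 p [ 4.379e-01 -2.000e-04  2.449e-01] rpy [179.7   44.81 -90.19] q [-15.4   9.7 -10.  -42.8 -86.6  24.4] F [ 0.7 -0.3 -0.3] op 0.0876 gf 0.0
[[-0.002 -1.    -0.003]
 [-0.709 -0.     0.705]
 [-0.705  0.004 -0.709]]
shift [ 1.399 -0.015  0.702]
shift [ 1.399 -0.015  1.602]
```

Call:
step_arm([
  [[0.3, -0.01, 0.15, 0, 0, 0], [0.7, -0.01, 0.35, 0, 0, 0], [0.7, -0.01, 0.35, 0, 0, 0]],
])

```text
clock: 23.85
tool_pos: [0.437, -0.0238, 0.1682]
orientation: [179.4, 44.9, -90.3]
force: [-1.1, 0.4, -0.7]
opening: 0.0881
gripper_force: 0.0
```

Call:
step_arm([
  [[0.3, 0, 0.15, 0, 0, 0], [0.7, 0, 0.35, 0, 0, 0], [0.7, 0, 0.35, 0, 0, 0], [0.7, 0, 0.35, 0, 0, 0]],
])

```text
clock: 24.25
tool_pos: [0.4397, -0.0491, 0.0988]
orientation: [179.9, 44.9, -89.9]
force: [0.3, 0.1, 0.3]
opening: 0.0876
gripper_force: 0.0
```

```bash
python3 - <<'E'
from h import *
st(); o=get_obs(); A=R.from_euler("xyz",o["orientation"],degrees=True)
z=A.as_matrix()[:,2]; b=np.array([.4386,.0003,.046])
go(b+.0188*z)
p,d,K,Rm,t=cam("side"); save("s3.png",cv2.resize(p[90:290,100:360],None,fx=3,fy=3))
E
```

```text
t 24.25 p [ 0.4397 -0.0491  0.0988] rpy [179.94  44.92 -89.94] q [-20.6  23.  -14.5 -42.8 -76.5  40.3] F [0.3 0.1 0.3] op 0.0876 gf 0.0
shift [0.023 0.009 0.91 ]
```

View pics/s3.png

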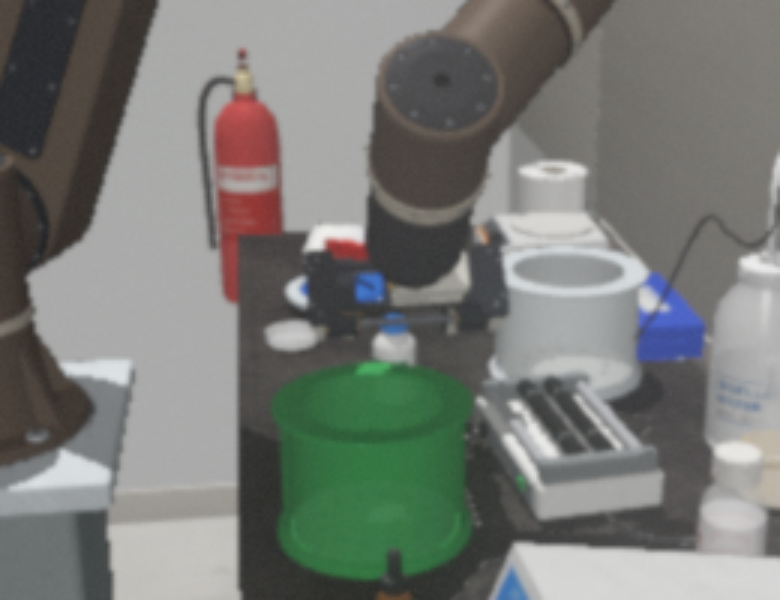

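The bottle stands clear between the open fingers at (395,340), and the green jar and the vacuum jar are clear of the gripper. Moving in.

Call:
step_arm([
  [[0.02, 0.01, 0.25, 0, 0, 0], [0.02, 0.01, 0.5, 0, 0, 0], [0.02, 0.01, 0.7, 0, 0, 0], [0.02, 0.01, 0.85, 0, 0, 0], [0.02, 0.01, 0.91, 0, 0, 0], [0.02, 0.01, 0.91, 0, 0, 0]],
])

```text
clock: 24.9
tool_pos: [0.4388, 0.0134, 0.0326]
orientation: [-179.9, 45.0, -89.8]
force: [0.6, -0.5, 1.1]
opening: 0.0878
gripper_force: 0.0
```

```bash
python3 - <<'E'
from h import *
st(); o=get_obs(); A=R.from_euler("xyz",o["orientation"],degrees=True)
z=A.as_matrix()[:,2]; b=np.array([.4386,.0003,.046])
go(b+.0188*z)
E
```

```text
t 24.9 p [0.4388 0.0134 0.0326] rpy [-179.9    44.95  -89.85] q [-15.3  27.1 -19.4 -47.6 -67.3  44.1] F [ 0.6 -0.5  1.1] op 0.0878 gf 0.0
shift [-0.002  0.002  0.001]
```

Call:
step_arm([
  [[0, 0, 0, 0, 0, 0], [0, 0, 0, 0, 0, 0], [0, 0, 0, 0, 0, 0], [0, 0, 0, 0, 0, 0], [0, 0, 0, 0, 0, 0], [0, 0, 0, 0, 0, 0], [0, 0, 0, 0, 0, 0]],
], jaw=255)

```text
clock: 25.6
tool_pos: [0.4385, 0.0128, 0.0318]
orientation: [-180.0, 45.0, -90.0]
force: [0.2, -0.6, 1.6]
opening: 0.0445
gripper_force: 30.0
```

The body is gripped at 44.5 mm opening. I lift straight up and, before turning, refine the groove position from the earlier images.

Call:
step_arm([
  [[-0.1, 0, -0.1, 0, 0, 0], [-0.35, 0, -0.35, 0, 0, 0], [-0.7, 0, -0.7, 0, 0, 0], [-0.7, 0, -0.7, 0, 0, 0]],
])

```text
clock: 26.0
tool_pos: [0.4409, 0.0119, 0.1369]
orientation: [-179.2, 44.8, -89.4]
force: [1.2, -0.4, -1.7]
opening: 0.0448
gripper_force: 30.0
```

Call:
step_arm([
  [[-0.35, 0, -0.35, 0, 0, 0], [-0.7, 0, -0.7, 0, 0, 0], [-0.7, 0, -0.7, 0, 0, 0], [-0.7, 0, -0.7, 0, 0, 0]],
])

```text
clock: 26.4
tool_pos: [0.4384, 0.013, 0.2316]
orientation: [-179.7, 44.9, -89.8]
force: [-0.4, 1.2, -1.9]
opening: 0.0449
gripper_force: 30.0
```

```bash
python3 - <<'E'
from h import *
st()
c0=np.array([.581,-.192]); th=np.radians(96.1); ax=np.array([np.cos(th),np.sin(th)]); pr=np.array([-ax[1],ax[0]])  # pr ~ -x
for n in ["w1","w2","w3"]:
    z=np.load(n+".npz"); gray=cv2.cvtColor(z["p"],cv2.COLOR_RGB2GRAY).astype(np.float32); 
    for sec in [(-.06,-.02),(-.02,.02),(.02,.06)]:
        S=np.arange(-.05,.0501,.002); a=np.linspace(*sec,20)
        X=c0+S[:,None,None]*pr+a[None,:,None]*ax; X=np.concatenate([X,np.full(X.shape[:2]+(1,),.056)],-1)
        c=X@z["R"].T+z["t"]; u=c[...,0]/c[...,2]*z["K"][0,0]+z["K"][0,2]; v=c[...,1]/c[...,2]*z["K"][1,1]+z["K"][1,2]
        I=cv2.remap(gray,u.astype(np.float32),v.astype(np.float32),cv2.INTER_LINEAR).mean(1)
        print(n,sec,"".join("%4d"%i for i in I))
E
```

```text
t 26.4 p [0.4384 0.013  0.2316] rpy [-179.7    44.91  -89.78] q [-14.2   9.8 -11.6 -43.5 -84.3  25.1] F [-0.4  1.2 -1.9] op 0.0449 gf 30.0
w1 (-0.06, -0.02)  154 181 196 202 195 174 155 170 215 240 246 247 244 225 167 107  82  80  79  75  72  73  86 115 141 152 149 131 100  77  69  69  69  67  67  69  88 120 144 152 153 153 152 154 152 142 124 113 114 117 115
w1 (-0.02, 0.02)  158 185 201 207 200 178 160 181 225 247 251 251 250 233 173 102  68  63  63  61  60  63  81 118 155 178 178 156 113  72  55  55  55  55  53  59  85 125 154 165 166 165 165 165 162 149 128 114 116 118 117
w1 (0.02, 0.06)  159 189 206 213 205 180 160 178 226 248 252 252 252 235 173 103  72  71  74  72  67  66  84 135 202 243 251 234 170 100  70  70  72  70  66  67  97 160 224 249 252 251 251 251 250 242 218 193 192 193 178
w2 (-0.06, -0.02)  110 105 110 112 110 120 139 156 176 193 209 228 240 215 131  62  52  57  58  56  53  87 174 240 251 251 249 214 119  57  52  57  58  55  56 104 198 247 251 250 250 250 251 251 236 187 175 198 204 198 215
w2 (-0.02, 0.02)  111 106 111 112 112 123 142 154 156 156 155 157 157 13
[... 336 characters left out ...]
46 244 227 182 173 191 195 189 206
w3 (-0.06, -0.02)    0   0   0   0   0   0   0   0   0   0   0   0   0   0   0   0   0   0   0   0   0   0   0   0   0   0   0   0   0   0   0   0   0   0   0   0   0   0   0   0   0   0   0   0   0   0   0   0   0   0   0
w3 (-0.02, 0.02)  195 205 198 182 169 187 178 165 156 147 137 127 114  75  23  18  17  15  12  10   7  11  12   1   0   0   0   0   0   0   0   0   0   0   0   0   0   0   0   0   0   0   0   0   0   0   0   0   0   0   0
w3 (0.02, 0.06)  205 228 233 223 219 252 255 255 255 255 255 255 254 195  75  67  73  75  76  74  68 131 250 243 234 225 201 101  49  51  52  52  50  45  40  73 112 102  89  79  70  60  50  36  19  13   7   0   0   0   0
```

The groove centre from both images is within 1 mm of (0.581, -0.192) at 96.1°. Now I turn the bottle over to horizontal.

Call:
step_arm([
  [[0, 0, 0, 0, 0.2, 0], [0, 0, 0, 0, 0.45, 0], [0, 0, 0, 0, 0.7, 0], [0, 0, 0, 0, 0.785, 0]],
])

```text
clock: 26.8
tool_pos: [0.4379, 0.0138, 0.23]
orientation: [-179.9, 22.2, -89.9]
force: [-0.8, 0.3, -0.8]
opening: 0.045
gripper_force: 30.0
```

Call:
step_arm([
  [[0, 0, 0, 0, 0.25, 0], [0, 0, 0, 0, 0.5, 0], [0, 0, 0, 0, 0.785, 0], [0, 0, 0, 0, 0.785, 0]],
])

```text
clock: 27.2
tool_pos: [0.4372, 0.0156, 0.2285]
orientation: [179.9, -0.4, -89.6]
force: [-0.7, 0.3, -1.1]
opening: 0.0447
gripper_force: 30.0
```

```bash
python3 - <<'E'
from h import *
st()
E
```

```text
t 27.2 p [0.4372 0.0156 0.2285] rpy [179.88  -0.36 -89.6 ] q [ 28.3  -2.6 -27.4   0.3 -65.5 -28. ] F [-0.7  0.3 -1.1] op 0.0447 gf 30.0
```

Call:
step_arm([
  [[0, 0, 0, 0, 0.25, 0], [0, 0, 0, 0, 0.5, 0], [0, 0, 0, 0, 0.785, 0], [0, 0, 0, 0, 0.785, 0]],
])

```text
clock: 27.6
tool_pos: [0.4373, 0.0134, 0.2275]
orientation: [179.7, -22.9, -89.7]
force: [-0.1, -0.7, -0.4]
opening: 0.045
gripper_force: 30.0
```

Call:
step_arm([
  [[0, 0, 0, 0, 0.25, 0], [0, 0, 0, 0, 0.5, 0], [0, 0, 0, 0, 0.785, 0], [0, 0, 0, 0, 0.785, 0], [0, 0, 0, 0, 0.785, 0], [0, 0, 0, 0, 0.785, 0]],
])

```text
clock: 28.2
tool_pos: [0.438, 0.0124, 0.2295]
orientation: [179.9, -44.8, -90.0]
force: [0.1, -0.3, -1.3]
opening: 0.0449
gripper_force: 30.0
```

```bash
cat >> h.py <<'E'
def plan(c,dz=0.):
    "move that brings held bottle's centre to c+dz, axis on the rollers"
    Ap=R.from_euler("xyz",[180,44.97,-89.95],degrees=True)
    off=Ap.inv().apply(np.array([.4386,.0003,.046])-np.array([.4385,.0130,.0320])); axb=Ap.inv().apply([0,0,1])
    o=get_obs(); A=R.from_euler("xyz",o["orientation"],degrees=True)
    print("bottle now",(o["tool_pos"]+A.apply(off)).round(4),"axis",A.apply(axb).round(3))
    T=R.from_euler("z",6.1,degrees=True)*R.from_rotvec([-np.pi/2,0,0])*Ap
    tcp=np.array(c)+[0,0,dz]-T.apply(off)
    print("axis goal",T.apply(axb).round(3),"shift",(A.inv().apply(tcp-o["tool_pos"])/.1).round(3),"turn",((A.inv()*T).as_rotvec()/.5).round(3))
E
python3 - <<'E'
from h import *
st(); plan([.581,-.192,.081],.08)
E
```

```text
t 28.2 p [0.438  0.0124 0.2295] rpy [179.9  -44.83 -90.03] q [ 51.8  11.5 -36.9  26.1 -80.7 -65.4] F [ 0.1 -0.3 -1.3] op 0.0449 gf 30.0
bottle now [0.4381 0.0263 0.2423] axis [0.002 1.    0.003]
axis goal [-0.106  0.994  0.   ] shift [ 0.975 -1.449  2.112] turn [ 0.153  0.007 -0.153]
```

Call:
step_arm([
  [[0.1, -0.15, 0.2, 0, 0, 0], [0.22, -0.33, 0.47, 0, 0, 0], [0.33, -0.48, 0.7, 0, 0, 0]],
])

```text
clock: 28.5
tool_pos: [0.4867, -0.0613, 0.2039]
orientation: [-179.9, -44.8, -90.1]
force: [-0.7, 0.9, -0.3]
opening: 0.0447
gripper_force: 30.0
```

Call:
step_arm([
  [[0.11, -0.16, 0.23, 0, 0, 0], [0.22, -0.33, 0.47, 0, 0, 0], [0.33, -0.48, 0.7, 0, 0, 0]],
])

```text
clock: 28.8
tool_pos: [0.5347, -0.1346, 0.178]
orientation: [-179.8, -44.8, -90.2]
force: [2.0, 0.7, -1.1]
opening: 0.045
gripper_force: 30.0
```

Call:
step_arm([
  [[0.11, -0.16, 0.23, 0.08, 0, -0.08], [0.22, -0.33, 0.47, 0.15, 0, -0.15], [0.32, -0.48, 0.7, 0.15, 0, -0.15], [0.32, -0.48, 0.7, 0.15, 0, -0.15], [0.32, -0.48, 0.7, 0.15, 0, -0.15]],
])

```text
clock: 29.3
tool_pos: [0.5816, -0.2066, 0.1514]
orientation: [-179.9, -44.9, -84.2]
force: [-0.2, 0.0, -0.9]
opening: 0.0452
gripper_force: 30.0
```

```bash
python3 - <<'E'
from h import *
st(); plan([.581,-.192,.081],.015)
p,d,K,Rm,t=cam("side"); save("s4.png",cv2.resize(p[90:290,150:410],None,fx=3,fy=3))
E
```

```text
t 29.3 p [ 0.5816 -0.2066  0.1514] rpy [-179.88  -44.92  -84.21] q [ 16.3  19.4 -45.   58.8 -54.3 -58.6] F [-0.2  0.  -0.9] op 0.0452 gf 30.0
bottle now [ 0.5803 -0.1927  0.1641] axis [-0.102  0.995  0.002]
axis goal [-0.106  0.994  0.   ] shift [-0.485 -0.007  0.478] turn [ 0.002  0.004 -0.009]
```

View pics/s4.png

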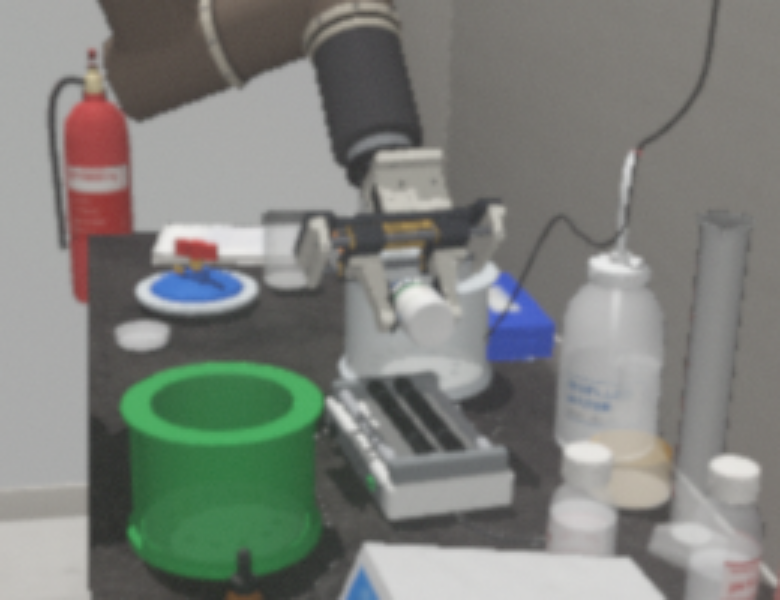

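The bottle is held level over the rollers, its foot towards the camera at (430,320) and the mixer below at (420,440). Lowering.

Call:
step_arm([
  [[-0.1, 0, 0.1, 0, 0, 0], [-0.25, 0, 0.25, 0, 0, 0], [-0.4, 0, 0.4, 0, 0, 0], [-0.485, -0.007, 0.48, 0, 0, 0], [-0.485, -0.007, 0.48, 0, 0, 0], [-0.485, -0.007, 0.48, 0, 0, 0]],
])

```text
clock: 29.95
tool_pos: [0.5834, -0.2038, 0.0831]
orientation: [-179.9, -45.0, -83.9]
force: [-0.2, 0.6, -1.4]
opening: 0.0447
gripper_force: 30.0
```

```bash
python3 - <<'E'
from h import *
st(); plan([.581,-.192,.081],.002)
E
```

```text
t 29.95 p [ 0.5834 -0.2038  0.0831] rpy [-179.93  -44.98  -83.94] q [ 14.   24.8 -48.8  67.3 -49.4 -68.4] F [-0.2  0.6 -1.4] op 0.0447 gf 30.0
bottle now [ 0.582  -0.1899  0.0959] axis [-0.107  0.994  0.001]
axis goal [-0.106  0.994  0.   ] shift [-0.077  0.012  0.105] turn [-0.003  0.002 -0.002]
```

Call:
step_arm([
  [[-0.03, 0.01, 0.03, 0, 0, 0], [-0.06, 0.01, 0.06, 0, 0, 0], [-0.09, 0.01, 0.09, 0, 0, 0], [-0.09, 0.01, 0.09, 0, 0, 0], [-0.09, 0.01, 0.09, 0, 0, 0]],
])

```text
clock: 30.45
tool_pos: [0.5819, -0.2045, 0.0695]
orientation: [180.0, -45.0, -83.9]
force: [-0.3, -1.3, -1.1]
opening: 0.0447
gripper_force: 30.0
```

Call:
step_arm([
  [[-0.005, 0, 0.005, 0, 0, 0], [-0.01, 0, 0.01, 0, 0, 0], [-0.01, 0, 0.01, 0, 0, 0]],
])

```text
clock: 30.75
tool_pos: [0.5821, -0.2044, 0.0681]
orientation: [-180.0, -45.0, -83.9]
force: [0.1, -0.4, -0.4]
opening: 0.0449
gripper_force: 30.0
```

```bash
python3 - <<'E'
from h import *
st(); plan([.581,-.192,.081],0)
E
```

```text
t 30.75 p [ 0.5821 -0.2044  0.0681] rpy [-179.99  -44.98  -83.93] q [ 13.2  26.  -49.6  69.5 -48.5 -70.7] F [ 0.1 -0.4 -0.4] op 0.0449 gf 30.0
bottle now [ 0.5807 -0.1904  0.0808] axis [-0.106  0.994  0.001]
axis goal [-0.106  0.994  0.   ] shift [ 0.013 -0.001  0.01 ] turn [-0.001  0.002 -0.002]
```

Call:
step_arm([
  [[-0.005, 0, 0.005, 0, 0, 0], [-0.01, 0, 0.01, 0, 0, 0], [-0.01, 0, 0.01, 0, 0, 0]],
])

```text
clock: 31.05
tool_pos: [0.5826, -0.2045, 0.0677]
orientation: [-179.9, -45.1, -84.0]
force: [0.1, 0.7, 4.8]
opening: 0.0451
gripper_force: 30.0
```

```bash
python3 - <<'E'
from h import *
st(); print(get_obs()["moment"])
E
```

```text
t 31.05 p [ 0.5826 -0.2045  0.0677] rpy [-179.9   -45.06  -83.98] q [ 13.2  26.  -49.6  69.8 -48.5 -70.9] F [0.1 0.7 4.8] op 0.0451 gf 30.0
[ 1.26398164  0.4065039  -0.1231785 ]
```

Contact at 4.8 N. Releasing slowly enough to settle, then retreating along the tool.

Call:
step_arm([
  [[0, 0, 0, 0, 0, 0], [0, 0, 0, 0, 0, 0], [0, 0, 0, 0, 0, 0], [0, 0, 0, 0, 0, 0], [0, 0, 0, 0, 0, 0], [0, 0, 0, 0, 0, 0]],
], jaw=60)

```text
clock: 31.65
tool_pos: [0.582, -0.2044, 0.0666]
orientation: [180.0, -45.0, -83.9]
force: [-1.2, -0.5, 0.4]
opening: 0.0668
gripper_force: 0.0
```

Call:
step_arm([
  [[0, 0, 0, 0, 0, 0], [0, 0, 0, 0, 0, 0], [0, 0, 0, 0, 0, 0], [0, 0, 0, 0, 0, 0]],
], jaw=20)

```text
clock: 32.05
tool_pos: [0.582, -0.2044, 0.0667]
orientation: [180.0, -45.0, -83.9]
force: [0.1, 0.7, 0.5]
opening: 0.0807
gripper_force: 0.0
```

Call:
step_arm([
  [[0, 0, -0.15, 0, 0, 0], [0, 0, -0.4, 0, 0, 0], [0, 0, -0.7, 0, 0, 0], [0, 0, -1, 0, 0, 0], [0, 0, -1, 0, 0, 0]],
])

```text
clock: 32.55
tool_pos: [0.5766, -0.1311, 0.1399]
orientation: [-179.6, -44.9, -84.0]
force: [0.7, -0.3, -0.2]
opening: 0.081
gripper_force: 0.0
```

Call:
step_arm([
  [[-0.2, 0, -0.4, 0, 0, 0], [0.2, 0, -0.8, 0, 0, 0], [0.2, 0, -0.8, 0, 0, 0], [0.2, 0, -0.8, 0, 0, 0]],
])

```text
clock: 32.95
tool_pos: [0.5706, -0.0916, 0.2092]
orientation: [-179.8, -44.9, -84.1]
force: [-0.5, 1.0, -0.1]
opening: 0.0807
gripper_force: 0.0
```

```bash
python3 - <<'E'
from h import *
st()
p,d,K,Rm,t=cam("wrist"); P=cloud(d,K,Rm,t)
s,ds,K2,R2,t2=cam("side"); save("fin.png",np.hstack([cv2.resize(p,(400,300)),cv2.resize(s[130:280,200:400],(400,300))]))
for Q in (P,cloud(ds,K2,R2,t2)):
    m=(np.hypot(Q[...,0]-.581,Q[...,1]+.192)<.07)&(Q[...,2]>.075)&(Q[...,2]<.115); q=Q[m]
    if len(q)>20: print(len(q),np.median(q,0),cv2.minAreaRect(q[:,:2].astype(np.float32)),np.percentile(q[:,2],98))
E
```

```text
t 32.95 p [ 0.5706 -0.0916  0.2092] rpy [-179.75  -44.91  -84.08] q [ 31.8  16.7 -37.5  43.9 -66.7 -55.2] F [-0.5  1.  -0.1] op 0.0807 gf 0.0
2701 [ 0.58179569 -0.18373256  0.09737863] ((0.5826154351234436, -0.18820957839488983), (0.046010322868824005, 0.09308400750160217), 6.392465591430664) 0.1035038058698682
293 [ 0.57906802 -0.22574845  0.09359835] ((0.5757094025611877, -0.19556090235710144), (0.04385652393102646, 0.0983206108212471), 17.567108154296875) 0.10356706814843822
```

View pics/fin.png

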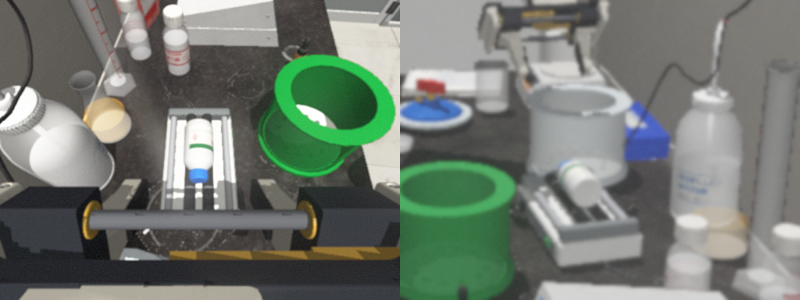

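The bottle lies in the groove (wrist half, (200,150)): centre (0.5826, -0.188), axis at 96.4°, top at 0.1035, all as required. The gripper is clear and the lid is on the bench at (430,110). Handing in.

```bash
python3 - <<'E'
from h import *
print(close_job())
E
```

```text
the job is handed in; nothing more can be done
None
```

The job is handed in, though no verdict came back: my last measurements show the bottle lying released in the roller groove and the lid flat on the bench, tap up.

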